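# Proof-pull a sack toggle on the spring tester

## Robot

A 7-joint arm with a two-finger parallel gripper is mounted at the origin on the work surface. World frame = base frame: x ahead of the robot, y to its left, z up, the work surface at z = 0. Lengths are in m, angles in rad, forces in N, time in s.
With the tool pointing down it reaches from about 0.35 to 0.9 m from the base axis. Payload 8.1 kg.
Tool frame: the origin (TCP) lies on the centre line of the jaws, within the pads' length; the fingertips stand 11 mm ahead of it and the grasp point (between the pads) lies 8 mm behind it (arm.nose_length is the distance from the TCP to the fingertips, in m); z points along the fingers, y is the line along which they close (so a half turn about z gives the same grasp; the last joint's range is limited). The gripper opens to 92 mm and grips with 3 to 60 N. Pads are 19 mm wide; open, the fingers measure 130 mm over their backs; the gripper's body (75 mm by 190 mm) begins 47 mm behind the grasp point.
Start: joints at [-1.378, 0.434, 0.025, 1.573, -0.012, 1.134, -0.075], TCP at [0.182, 0.598, 0.2] pointing down, gripper open.
Joint ranges: [-2.62, 2.62], [-0.44, 2.09], [-1.27, 1.32], [0.08, 2.57], [-1.32, 4.46], [0.12, 2], [-2.74, 2.74]. Speed limits (rad/s): [2.22, 2.22, 3.01, 3.01, 3.14, 3.14, 3.14].

## Interface

Orientations are given as a rotation vector (axis times angle).
In Python, from cell import arm gives the robot as it stands.
- The arm moves only by the tool jog_arm, never from a script. Its argument "moves" is a list of rows, each a list of 4 numbers: the shift along the tool's x, y, z in m, then the turn about the tool's z in rad. In form: [[tx, ty, tz, spin], ...]. A call has 1 to 20 rows; each row is the pose to reach, as a shift and turn from the pose commanded when the call began, along the tool's axes at that moment; what a row does not reach only later rows make up. A row lasts 1/8 s, in which the tool goes at most 62.5 mm and 10.7 degrees, less where a joint would pass 70% of its speed; a pose out of reach is approached as far as the arm can. A call with a gripper value outside its range is refused whole. "hand" is the finger opening in m, from 0 to 0.0918, set as the call begins (left out, the last holds). The fingers move at their own pace and stop on an object; "newtons" is the grip in N (left out, the last holds). Time passes only in rows, so rows that repeat a pose let the fingers close. It gives the time, the measured TCP pose, the force, the opening and the grip force at its end, in the units of the state.
- arm.observe(): the state, without advancing time (a new reading comes with each control period).
- arm.get_image(name): name is "scene" or "top" or "wrist"; returns a dict with "color" (400x640x3 uint8, red, green, blue), "z_map" (400x640 float32, m along the optical axis (not along the pixel's ray), 0 where there is no reading), "fx", "fy", "cx", "cy" (pixels), "rvec" (rotation vector, rad) and "tvec" (3), from world to camera coordinates, as OpenCV has them. Camera axes: x right, y down, z forward; pixel columns grow to the right and rows downward; lengths in m; the calibration is good to about 2 mm. A picture is of the moment at which its call begins.
- arm.sign_off(): hands the job in; it is judged then, once.
The state is a dict: "clock": time; "joints": joint angles; "dq": joint speeds; "joint_efforts": joint torques, N m; "position": TCP position; "ee_rot": TCP orientation; "force": force on the tool from outside, world axes, zero at the start; "ft_torque": the same for the moment, N m; "width": opening from 0.0 (shut) to 1.0 (fully open); "gripper_force": force on a finger pad.
Only numpy, scipy, OpenCV 4.12 (cv2) and the standard library are available. Lean on these libraries where they do the work, as an engineer would, in place of code of your own. Each camera call takes 0.05 s, during which the arm holds its last target. There are 200 camera calls.

## Task

Check that the yellow sack toggle is sound: hang its eye over the brass post of the sloping spring tester with its bar pointing down the slope, then pull the carriage down the slope by the toggle until the orange pointer stands in the green band, and keep it there for a second. Ease it back up without letting it snap, leave the toggle hanging on the post and let go, without pushing the other things on the counter about.

Things in the scene. Friction and masses are not known exactly. Their poses are not given: they have to be found in the camera images.
- toggle: Yellow sack toggle, loose, 50 g, lying flat: bar 70 long (local x -45 to +25 mm), 22 wide, 18 high, with a flat round eye at the +x end (outside 36, hole 17 in diameter, 8 thick, hole centre at x = +45 mm). Origin: on the flat underside, on the centre line near mid bar (grip here, closing along local y). x towards the eye, z up.
- toggle_eye (a point): Centre of the toggle's hole, at the level of its underside.
- tester: Spring tester, fixed: grey stand with an aluminium bed 220 x 90 mm sloping at 30 degrees, low edge (45 mm up) towards the robot, high edge 155 mm up. Origin: under its middle on the worktop; x level towards the high end, z up. Mid bed is 100 mm above the origin. A blue spring housing at the high end, 24 mm above the bed, begins 41 mm up the slope from the resting post.
- post: Brass post, diameter 9, 29 long, last 8 mm tapered, square to the slope (leaning 30 degrees from vertical towards the robot) on the black carriage, a pad 44 long x 40 wide with its top 10 mm above the bed. Origin: the post's root on the pad's top. x up the slope, y across, z along the post to its tip. It moves with the carriage.
- carriage (a joint): Sprung carriage under the post: 0 at rest at the upper stop; grows, in m, as it is pulled down the slope (the post's -x), to 0.080 at most. It takes about 4.5 N to start, 11 N at 0.045. At 0.045 the orange pointer is on the middle of the green band (0.038 to 0.052). The red band begins at 0.060.
- pliers: Steel pliers with red grips lying on the worktop, 145 x 50 x 13 mm. Origin: underside, near the pivot.
- parcel: White rigid plastic parcel box, 110 x 80 x 45 mm. Origin: centre of the underside.
- flask: Aluminium flask standing upright, diameter 68, 190 high. Origin: centre of the underside.
- tape_roll: Clear roll of tape lying flat, diameter 84, 25 high. Origin: centre of the underside.
- stamp: Dark wooden hand stamp, diameter 40, 74 high. Origin: centre of the underside.
- weight: Brass check weight, diameter 44, 60 high. Origin: centre of the underside.
- scale: Grey postal scale with a steel plate, fixed, 130 x 160 x 52 mm. Origin: centre of the underside. It and the tester may change places.

How it is judged:
On the way, in this order (a step that is already met when the one before it is completed fails the run):
1. Eye over the post and down on the carriage pad (within 8 mm, within 11 degrees of square to the post), bar pointing down the slope, carriage still at rest (within 15 mm), for 0.2 s (x of toggle_eye in the frame of post between -0.008 and 0.008 m and y of toggle_eye in the frame of post between -0.008 and 0.008 m and z of toggle_eye in the frame of post between -0.006 and 0.008 m and angle between the z axis of toggle and the z axis of post, either way round below 0.3 rad and x of toggle in the frame of post below -0.035 m and angle between the z axis of toggle and the z axis of post, either way round below 0.2 rad and value of joint carriage below 0.015 m), for 0.2 s.
2. Carriage pulled by the toggle, the load (over 5 N) going through its eye onto the post, to 45 mm within 7 mm (pointer in the green band), still flat on the pad, and kept there for 1 s (x of toggle_eye in the frame of post between -0.008 and 0.008 m and y of toggle_eye in the frame of post between -0.008 and 0.008 m and z of toggle_eye in the frame of post between -0.006 and 0.008 m and angle between the z axis of toggle and the z axis of post, either way round below 0.3 rad and x of toggle in the frame of post below -0.035 m and angle between the z axis of toggle and the z axis of post, either way round below 0.2 rad and value of joint carriage between 0.038 and 0.052 m and contact force between toggle and post above 5 N), for 1 s.
At the end, for the whole second after the job is handed in: The carriage is back at its upper stop (within 6 mm) and the toggle hangs at rest, let go, with its eye on the post: underside at the eye within 8 mm of the carriage pad, hole centre within 8 mm of the post's axis, its face within 17 degrees of square to the post, its bar pointing down the slope (x of toggle_eye in the frame of post between -0.008 and 0.008 m and y of toggle_eye in the frame of post between -0.008 and 0.008 m and z of toggle_eye in the frame of post between -0.006 and 0.008 m and angle between the z axis of toggle and the z axis of post, either way round below 0.3 rad and x of toggle in the frame of post below -0.035 m and value of joint carriage below 0.006 m and linear speed of toggle below 0.02 m/s and angular speed of toggle below 0.2 rad/s); the robot touches nothing.
It fails at once if The carriage is pulled into the red band (60 mm or more) (value of joint carriage above 0.06 m).
It fails at once if The carriage snaps back (runs up the slope faster than 0.25 m/s) (velocity of joint carriage below -0.25 m/s).
It fails at once if The pliers, parcel box, flask, tape roll, hand stamp or brass weight is pushed more than 30 mm from its place (distance of any of pliers, parcel, flask, tape_roll, stamp, weight from where it was at the start of the episode above 0.03 m).
It also fails if it takes over 56 s, if anything falls off the work surface, if the arm or the gripper's body presses on something with over 40 N, if the wrist force passes 120 N, or if a joint passes its speed limit or range.

## Working session

There is one attempt and no reset: what is moved stays moved. The work goes in short steps, Python scripts to look and compute and a tool call to move; the robot and the scene stay as the last step left them, time stands still between calls to the robot, and variables do not carry over. Pictures are saved under pics/ and viewed, at most 10 in all, crops included, and the job is handed in when it is done.

Besides the shell and the picture viewer there is one more tool, called as name(argument=value, ...) on one line, values as JSON. jog_arm: Moves the arm, as the interface text tells. Its arguments: {"type":"object","properties":{"moves":{"type":"array"},"hand":{"type":"number"},"newtons":{"type":"number"}},"required":["moves"]}

```bash
ls; mkdir -p pics; cat > h.py <<'E'
import numpy as np, cv2
from scipy.spatial.transform import Rotation as R
from cell import arm
def cloud(im):
    z=im["z_map"]; v,u=np.mgrid[:z.shape[0],:z.shape[1]]
    p=np.stack([(u-im["cx"])/im["fx"]*z,(v-im["cy"])/im["fy"]*z,z],-1)
    Rm=R.from_rotvec(np.ravel(im["rvec"])).as_matrix()
    return (p-np.ravel(im["tvec"]))@Rm   # world
def proj(im,P):
    Rm=R.from_rotvec(np.ravel(im["rvec"])).as_matrix()
    c=np.atleast_2d(P)@Rm.T+np.ravel(im["tvec"])
    return np.c_[c[:,0]/c[:,2]*im["fx"]+im["cx"],c[:,1]/c[:,2]*im["fy"]+im["cy"]]
def ray(im,uv,z):
    Rm=R.from_rotvec(np.ravel(im["rvec"])).as_matrix()
    uv=np.atleast_2d(uv); d=np.c_[(uv[:,0]-im["cx"])/im["fx"],(uv[:,1]-im["cy"])/im["fy"],np.ones(len(uv))]@Rm
    C=-Rm.T@np.ravel(im["tvec"]); return C+d*((z-C[2])/d[:,2])[:,None]
E
python3 - <<'E'
from h import *
for n in ["top","scene"]:
    im=arm.get_image(n); np.savez("pics/"+n+"0.npz",**im)
    cv2.imwrite("pics/%s0.png"%n,im["color"][:,:,::-1])
    print(n,im["fx"],im["rvec"],im["tvec"],(im["z_map"]>0).mean())
    hsv=cv2.cvtColor(im["color"],cv2.COLOR_RGB2HSV); P=cloud(im)
    m=cv2.inRange(hsv,(22,130,80),(34,255,255))
    k,l,s,c=cv2.connectedComponentsWithStats(m)
    for i in range(1,k):
        if s[i,4]>30: print(s[i],c[i],np.median(P[(l==i)&(im["z_map"]>0)],0))
s=arm.observe(); print(s["position"],s["ee_rot"],R.from_rotvec(s["ee_rot"]).as_matrix().round(3),s["clock"])
E
```

```text
pics
top 491.87314022719113 [ 2.20481233 -2.15769655  0.11244445] [0.00971264 0.61717146 1.49361761] 0.9958984375
[321 228  21  33 244] [330.90163934 243.79918033] [0.46190266 0.01162997 0.01304856]
scene 373.84159842147983 [ 1.18207116  2.55300776 -0.71064232] [ 0.3667801  -0.352223    1.36582358] 0.99590234375
[327 173  32  18 223] [342.67264574 181.22421525] [0.46586192 0.01370163 0.01536128]
[0.18210249 0.59737625 0.19912887] [-4.62995998e-01 -3.10720994e+00  2.20141687e-03] [[-0.957  0.292 -0.   ]
 [ 0.292  0.957 -0.001]
 [-0.    -0.001 -1.   ]] 0.1
```

View pics/top0.png

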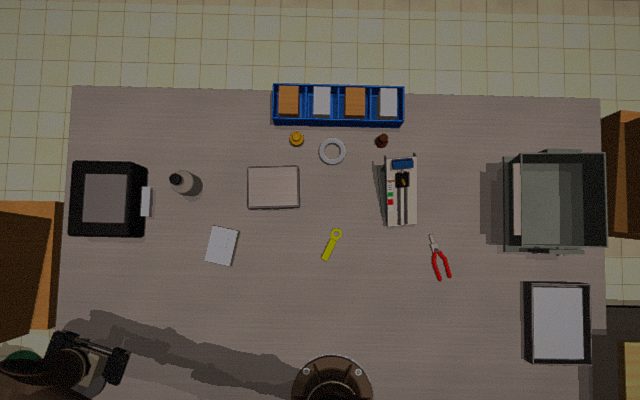

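View pics/scene0.png

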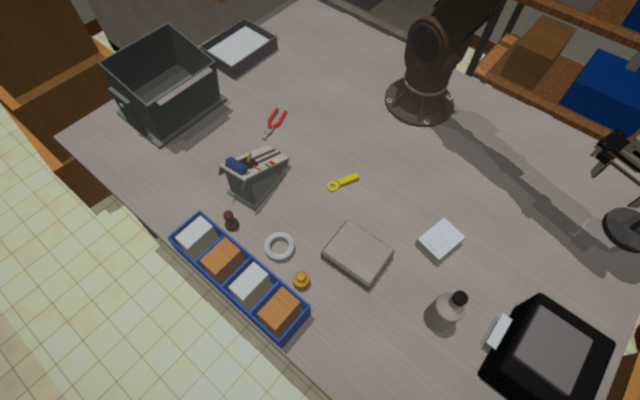

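The top view shows the toggle at (331,244) with its eye at the upper right (337,233). The tester is at (402,190), with the black carriage at (403,180) and the blue housing at (403,164), so its high end is away from the robot. The scene view agrees: toggle at (343,181), tester at (255,170).

```bash
python3 - <<'E'
from h import *
im=dict(np.load("pics/top0.npz")); P=cloud(im); hsv=cv2.cvtColor(im["color"],cv2.COLOR_RGB2HSV)
m=cv2.inRange(hsv,(22,130,80),(34,255,255)); vu=np.argwhere(m>0)
vu=vu[(abs(vu[:,0]-244)<22)&(abs(vu[:,1]-331)<22)]
w=ray(im,vu[:,::-1],0.013)[:,:2]; c=w.mean(0); d=np.linalg.svd(w-c,full_matrices=False)[2][0]
d*=np.sign(d[0]); t=(w-c)@d
print("toggle c",c,"dir",d,np.degrees(np.arctan2(d[1],d[0])),t.min(),t.max())
# bed plane from points in the tester's region, above 4cm
Q=P[150:232,380:420].reshape(-1,3); Q=Q[(Q[:,2]>.05)&(Q[:,2]<.2)]
best=0; rng=np.random.default_rng(0)
for _ in range(500):
    a=Q[rng.choice(len(Q),3,False)]; n=np.cross(a[1]-a[0],a[2]-a[0]); n/=np.linalg.norm(n)+1e-9; n*=np.sign(n[2])
    if not .8<n[2]<.93: continue
    k=abs((Q-a[0])@n)<.003
    if k.sum()>best: best=k.sum(); K=k
B=Q[K]; b=B.mean(0); n=np.linalg.svd(B-b,full_matrices=False)[2][2]; n*=np.sign(n[2])
print("bed n",n,"tilt",np.degrees(np.arccos(n[2])),"yaw",np.degrees(np.arctan2(-n[1],-n[0])),best,len(Q))
h=np.array([-n[0],-n[1]]);h/=np.linalg.norm(h); r=cv2.minAreaRect(B[:,:2].astype(np.float32)*1000); print(r, "plane z at centre",b[2]-((np.array(r[0])/1000-b[:2])@n[:2])/n[2])
for nm,lo,hi in [("blue",(95,120,40),(120,255,255)),("black",(0,0,0),(179,255,45))]:
    mm=cv2.inRange(hsv,lo,hi)>0; mm[:152]=0;mm[200:]=0;mm[:,:388]=0;mm[:,418:]=0
    q=P[mm]; print(nm,len(q),np.median(q,0),np.argwhere(mm).mean(0))
for nm,v,u in [("flask",180,180),("parcel",245,222),("stamp",140,381),("weight",139,297),("tape",162,332),("pliers",255,437)]:
    print(nm,P[v,u])
E
```

```text
toggle c [0.46236004 0.01161614] dir [ 0.90947634 -0.41575569] -24.566914835414313 -0.0540993739795206 0.052124739847663804
bed n [-0.49144325 -0.06291016  0.86863447] tilt 29.699658053849998 yaw 7.294818914970806 1065 2067
((621.75927734375, -191.27003479003906), (187.9864959716797, 88.34921264648438), 6.36547327041626) plane z at centre 0.10117977911379258
blue 180 [ 0.69364386 -0.18264484  0.16786494] [163.52777778 402.22222222]
black 201 [ 0.65384118 -0.18603638  0.13029915] [179.52238806 401.6119403 ]
flask [0.63138727 0.43665535 0.18310707]
parcel [0.45222975 0.3409563  0.04551503]
stamp [ 0.78029437 -0.13327406  0.06909972]
weight [0.77903898 0.12260981 0.06050937]
tape [0.7170348  0.01354102 0.01913894]
pliers [ 4.34249737e-01 -3.20812496e-01 -2.45534855e-04]
```

jog_arm(moves=[[-0.043,-0.048,0,0.02],[-0.086,-0.096,0,0.04],[-0.129,-0.143,0,0.05],[-0.172,-0.191,0,0.06],[-0.215,-0.239,0,0.08],[-0.257,-0.287,0,0.1],[-0.3,-0.334,0,0.11],[-0.343,-0.382,0,0.12],[-0.386,-0.43,0.02,0.133],[-0.429,-0.4775,0.04,0.133],[-0.429,-0.4775,0.05,0.133],[-0.429,-0.4775,0.05,0.133],[-0.429,-0.4775,0.05,0.133]], hand=0.06)

```text
clock: 1.72
position: [0.453, 0.017, 0.15]
ee_rot: [-0.667, -3.069, -0.001]
force: [0.7, -0.4, -0.4]
width: 0.65
gripper_force: 0.0
```

```bash
python3 - <<'E'
from h import *
s=arm.observe(); print(s["position"],R.from_rotvec(s["ee_rot"]).as_matrix().round(4),s["clock"],s["joints"])
im=arm.get_image("wrist"); np.savez("pics/w1.npz",**im); cv2.imwrite("pics/w1.png",im["color"][:,:,::-1])
E
```

```text
[0.45304071 0.01701957 0.15000441] [[-9.098e-01  4.150e-01 -4.000e-04]
 [ 4.150e-01  9.098e-01  4.000e-04]
 [ 5.000e-04  2.000e-04 -1.000e+00]] 1.725 [-0.51849599  0.21413586  0.4338098   2.06592097 -0.11629726  0.88451331
  1.12329265]
```

View pics/w1.png

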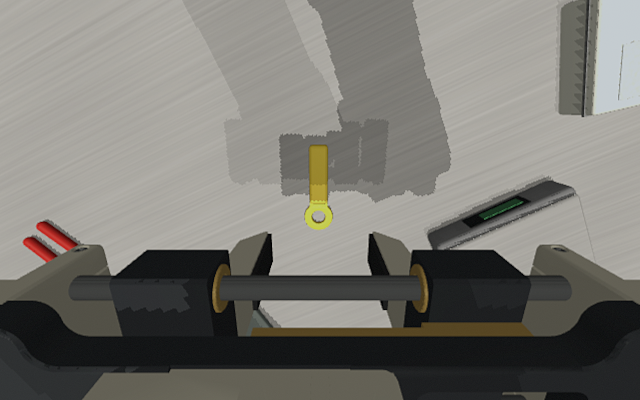

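The wrist view shows the toggle's bar running from (318,146) to (318,203), with the eye hole at (318,216), between and square to the open jaws.

```bash
python3 - <<'E'
from h import *
im=dict(np.load("pics/w1.npz")); P=cloud(im); hsv=cv2.cvtColor(im["color"],cv2.COLOR_RGB2HSV)
m=cv2.inRange(hsv,(18,110,60),(34,255,255)); m[:135]=0; m[240:]=0; m[:,:290]=0; m[:,350:]=0
cs,_=cv2.findContours(m,cv2.RETR_CCOMP,cv2.CHAIN_APPROX_NONE)
cs=sorted(cs,key=cv2.contourArea)[::-1]
print([cv2.contourArea(c) for c in cs[:4]])
hole=cv2.moments(cs[1]); hc=[hole["m10"]/hole["m00"],hole["m01"]/hole["m00"]]
H=ray(im,hc,0.008)[0]; H2=ray(im,hc,0.0)[0]
q=P[m>0]; bar=q[(q[:,2]>.014)&(q[:,2]<.022)]
r=cv2.minAreaRect(bar[:,:2].astype(np.float32)*1000); print("bar",r,"z",np.median(bar[:,2])); print("hole",H,H2,hc)
c=np.array(r[0])/1000; d=(H+H2)[:2]/2-c; print("d",np.linalg.norm(d),np.degrees(np.arctan2(d[1],d[0])),"origin",(H+H2)[:2]/2-d/np.linalg.norm(d)*.045)
E
```

```text
[1579.5, 142.0]
bar ((442.74310302734375, 18.416187286376953), (21.45705795288086, 68.1209716796875), 65.85711669921875) z 0.017487660212959805
hole [ 0.49247903 -0.00391486  0.008     ] [ 0.49530271 -0.0052583   0.        ] [318.2511737089202, 215.75117370892016]
d 0.056082268715038346 -24.2149559636107 origin [0.45285028 0.01387067]
```

jog_arm(moves=[[-0.001,-0.0025,0.04,0],[-0.001,-0.0025,0.08,0],[-0.001,-0.0025,0.11,0],[-0.001,-0.0025,0.13,0],[-0.001,-0.0025,0.135,0],[-0.001,-0.0025,0.135,0]])

```text
clock: 2.52
position: [0.4535, 0.0141, 0.0154]
ee_rot: [0.667, 3.07, 0.001]
force: [0.2, 0.1, -0.7]
width: 0.659
gripper_force: 0.0
```

jog_arm(moves=[[0,0,0,0],[0,0,0,0],[0,0,0,0],[0,0,0,0],[0,0,0,0],[0,0,0,0]], hand=0.0, newtons=15)

```text
clock: 3.28
position: [0.4532, 0.0133, 0.0148]
ee_rot: [-0.669, -3.07, -0.0]
force: [-0.1, 0.4, -0.3]
width: 0.048
gripper_force: 0.0
```

jog_arm(moves=[[0,0,-0.03,0],[0,0,-0.08,0],[0,0,-0.14,0],[0,0,-0.18,0],[0,0,-0.18,0]])

```text
clock: 3.9
position: [0.4552, 0.0136, 0.1976]
ee_rot: [0.667, 3.065, 0.005]
force: [-0.2, 0.3, -0.2]
width: 0.006
gripper_force: 0.0
```

```bash
python3 - <<'E'
from h import *
s=arm.observe(); print(s["position"],s["clock"],s["width"],s["gripper_force"])
im=arm.get_image("top"); P=cloud(im); np.savez("pics/top1.npz",**im)
# tester measured off fresh views at known plane
hsv=cv2.cvtColor(im["color"],cv2.COLOR_RGB2HSV)
cv2.imwrite("pics/top1c.png",cv2.resize(im["color"][140:240,310:430,::-1],None,fx=6,fy=6,interpolation=cv2.INTER_CUBIC))
sc=dict(np.load("pics/scene0.npz"))
E
```

```text
[0.45517317 0.01358388 0.19761573] 3.9 0.005959547303565059 0.0
```

View pics/top1c.png

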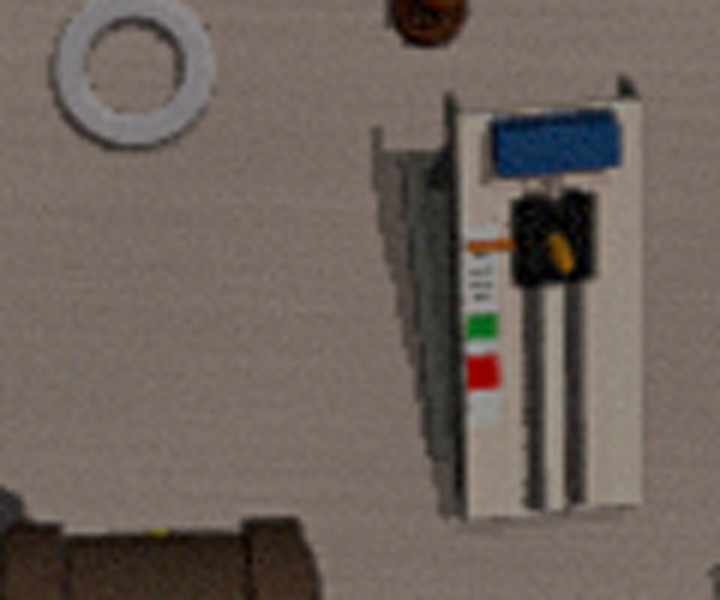

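The crop shows the brass post at (560,250), root to tip, on the black pad at (553,238), with the blue housing above it. The gripper closed fully to 0.006, so the grasp missed. I'll look with the wrist camera.

```bash
python3 - <<'E'
from h import *
im=arm.get_image("wrist"); np.savez("pics/w2.npz",**im); cv2.imwrite("pics/w2.png",im["color"][:,:,::-1])
o=arm.get_image("wrist"); a=dict(np.load("pics/w1.npz")); print(a["rvec"],a["tvec"],o["rvec"],o["tvec"])
s=arm.observe()
for i,p in((a,[0.45304071,0.01701957,0.15000441]),(o,s["position"])): print(proj(i,np.array([p,np.array(p)+[0,0,-.011]])))
E
```

```text
[-2.41600496 -1.55214113 -0.24157705] [-0.2030763  -0.40841103  0.22107989] [-2.41615047 -1.5511317  -0.24239068] [-0.20020137 -0.42328897  0.26286611]
[[320.77091643 229.9431567 ]
 [320.7241193  223.93385894]]
[[320.2698057  229.02077953]
 [320.24218598 223.06313339]]
```

View pics/w2.png

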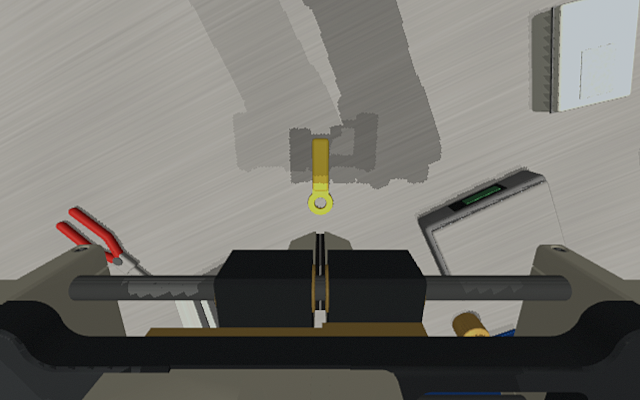

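```bash
python3 - <<'E'
from h import *
for f in ("w1","w2"):
    im=dict(np.load(f"pics/{f}.npz")); P=cloud(im); hsv=cv2.cvtColor(im["color"],cv2.COLOR_RGB2HSV)
    m=cv2.inRange(hsv,(18,110,60),(34,255,255)); m[:130]=0; m[230:]=0; m[:,:290]=0; m[:,350:]=0
    q=P[m>0]; k=q[:,2]>.014; b=q[k]; c,(w,h),a=cv2.minAreaRect(b[:,:2].astype(np.float32)*1000); print(f,"bar",c,w,h,a,np.median(b[:,2]),"eye",q[q[:,2]<.011].mean(0))
    vv=range(228,300,6); col=320 if f=="w2" else 264
    for v in vv: print(v,P[v,col].round(4),im["z_map"][v,col].round(3))
E
```

```text
w1 bar (425.02520751953125, 26.653282165527344) 21.434452056884766 107.32643127441406 65.47551727294922 0.017491677606343348 eye [ 0.49201244 -0.00357638  0.00728439]
228 [ 0.4817 -0.0767 -0.0006] 0.365
234 [ 0.4284 -0.0092  0.1814] 0.168
240 [ 0.4301 -0.0091  0.1864] 0.164
246 [ 0.4303 -0.0074  0.195 ] 0.155
252 [ 0.432  -0.0074  0.1989] 0.152
258 [ 0.4346 -0.0085  0.2003] 0.152
264 [ 0.4375 -0.0099  0.2012] 0.152
270 [ 0.4404 -0.0112  0.2021] 0.152
276 [0.4167 0.0129 0.2558] 0.091
282 [0.4173 0.0132 0.2586] 0.088
288 [0.4187 0.0127 0.2595] 0.088
294 [0.4203 0.0119 0.2602] 0.088
w2 bar (426.35577392578125, 26.411026000976562) 21.270769119262695 106.36650085449219 64.90416717529297 0.01745667934513406 eye [ 0.49146863 -0.00326778  0.00719067]
228 [ 5.318e-01 -2.200e-02 -1.000e-04] 0.414
234 [0.4444 0.0173 0.2242] 0.171
240 [0.4443 0.0173 0.2328] 0.163
246 [0.444  0.0174 0.2407] 0.155
252 [0.4444 0.0172 0.2467] 0.15
258 [0.3775 0.0475 0.3804] 0.0
264 [0.444  0.0174 0.2595] 0.137
270 [0.444  0.0174 0.2648] 0.132
276 [0.4247 0.0261 0.3019] 0.091
282 [0.4258 0.0256 0.3034] 0.09
288 [0.4265 0.0253 0.3055] 0.088
294 [0.4283 0.0244 0.3058] 0.088
```

```bash
python3 - <<'E'
from h import *
print(arm.nose_length,[a for a in dir(arm) if a[0]!="_"])
im=dict(np.load("pics/w2.npz")); P=cloud(im); s=arm.observe()
L=(P-s["position"])@R.from_rotvec(s["ee_rot"]).as_matrix()
k=(im["z_map"]>0)&(abs(L[...,2])<.06)&(np.hypot(L[...,0],L[...,1])<.08); q=L[k]
print("wrist: tool z max",q[:,2].max(), q[q[:,2].argsort()[-5:]].round(4))
for n in("top","scene"):
    im=arm.get_image(n); P=cloud(im); L=(P-s["position"])@R.from_rotvec(s["ee_rot"]).as_matrix()
    k=(im["z_map"]>0)&(L[...,2]<.08)&(np.hypot(L[...,0],L[...,1])<.15)&(P[...,2]>.1); q=L[k]; print(n,len(q),q[q[:,2].argsort()[-8:]].round(4))
E
```

```text
0.011 ['PlanningError', 'get_image', 'nose_length', 'observe', 'sign_off']
wrist: tool z max -0.028468077645704786 [[ 0.0091 -0.001  -0.029 ]
 [ 0.0104 -0.0029 -0.029 ]
 [ 0.009   0.0008 -0.0288]
 [ 0.0089 -0.0023 -0.0286]
 [ 0.0088  0.002  -0.0285]]
top 6870 [[ 0.0274  0.0628 -0.1101]
 [ 0.0263  0.0605 -0.1095]
 [ 0.0286  0.0594 -0.1088]
 [-0.0294  0.0486 -0.1073]
 [ 0.0276  0.0572 -0.1065]
 [ 0.0286  0.0651 -0.1065]
 [ 0.0298  0.0618 -0.1057]
 [ 0.0299  0.0561 -0.1053]]
scene 6341 [[-0.0082  0.0057 -0.0366]
 [-0.0079 -0.0061 -0.0359]
 [-0.007  -0.0021 -0.0357]
 [-0.0079  0.0059 -0.0327]
 [-0.0078 -0.0055 -0.0325]
 [-0.0053 -0.004  -0.0289]
 [-0.0076 -0.0054 -0.0286]
 [-0.0059 -0.0026 -0.0267]]
```

Two cameras agree that the fingertips really stand about 28 mm behind the reported TCP, not 11 mm ahead, so the jaws closed above the toggle, which hasn't moved. I'll allow for the offset and grip lower, checking the force on the way down.

jog_arm(moves=[[0,0,0.05,0],[0,0,0.1,0],[0,0,0.15,0],[0,0,0.18,0],[0,0,0.195,0],[0,0,0.205,0],[0,0,0.205,0]], hand=0.05)

```text
clock: 5.03
position: [0.4533, 0.0133, -0.0102]
ee_rot: [-0.669, -3.069, 0.0]
force: [0.5, 0.0, 0.4]
width: 0.543
gripper_force: 0.0
```

jog_arm(moves=[[0,0,0.005,0],[0,0,0.01,0],[0,0,0.011,0],[0,0,0.011,0]])

```text
clock: 5.52
position: [0.4532, 0.0134, -0.0211]
ee_rot: [-0.669, -3.07, -0.0]
force: [-0.3, -0.3, 0.4]
width: 0.541
gripper_force: 0.0
```

jog_arm(moves=[[0,0,0,0],[0,0,0,0],[0,0,0,0],[0,0,0,0],[0,0,0,0]], hand=0.0, newtons=15)

```text
clock: 6.15
position: [0.4533, 0.0134, -0.0211]
ee_rot: [0.668, 3.07, 0.0]
force: [0.5, -0.2, 1.2]
width: 0.236
gripper_force: 15.0
```

jog_arm(moves=[[0,0,-0.03,0],[0,0,-0.08,0],[0,0,-0.14,0],[0,0,-0.17,0],[0,0,-0.17,0],[0,0,-0.17,0]])

```text
clock: 6.9
position: [0.4525, 0.0134, 0.148]
ee_rot: [-0.668, -3.069, 0.0]
force: [0.0, 0.7, -0.3]
width: 0.238
gripper_force: 15.0
```

```bash
python3 - <<'E'
from h import *
s=arm.observe(); print(s["position"],s["width"],s["gripper_force"])
im=arm.get_image("wrist"); np.savez("pics/w3.npz",**im)
Rt=R.from_rotvec(s["ee_rot"]).as_matrix(); L=(cloud(im)-s["position"])@Rt
hsv=cv2.cvtColor(im["color"],cv2.COLOR_RGB2HSV); m=cv2.inRange(hsv,(22,110,60),(34,255,255))>0
q=L[m&(abs(L[...,2])<.08)&(np.hypot(L[...,0],L[...,1])<.12)]
print(len(q),q.min(0),q.max(0))
for a in range(-70,50,10):
    k=q[(q[:,0]*1000>a)&(q[:,0]*1000<=a+10)]
    if len(k): print(a,len(k),np.median(k,0).round(4))
# tester from w-independent views: bed/pad/post in top (unobstructed first shot) by ray-plane, and scene
Pt=np.load("pics/top0.npz")
E
```

```text
[0.45247731 0.01343938 0.14799958] 0.23813566385109164 14.999220371246338
4523 [-0.05939632 -0.01743734 -0.07241941] [ 0.04616372  0.01631083 -0.02306645]
-60 479 [-0.0532 -0.0005 -0.0287]
-50 334 [-0.0461 -0.0005 -0.0288]
-40 79 [-0.0385 -0.0085 -0.029 ]
-20 90 [-0.0109 -0.0005 -0.0386]
-10 554 [-0.0049 -0.0005 -0.0387]
0 565 [ 0.005  -0.0005 -0.0387]
10 596 [ 0.0151 -0.0005 -0.0388]
20 613 [ 0.0252 -0.0005 -0.0388]
30 663 [ 0.0351 -0.0005 -0.0388]
40 550 [ 0.0438 -0.0005 -0.0375]
```

The toggle is held (opening 22 mm, grip 15 N). Now a close wrist look at the tester from above and to one side.

jog_arm(moves=[[-0.02,-0.005,-0.05,-0.05],[-0.06,-0.015,-0.1,-0.15],[-0.1,-0.025,-0.15,-0.25],[-0.14,-0.035,-0.18,-0.35],[-0.18,-0.045,-0.18,-0.45],[-0.208,-0.052,-0.18,-0.54],[-0.208,-0.052,-0.18,-0.54],[-0.208,-0.052,-0.18,-0.54],[-0.208,-0.052,-0.18,-0.54]])

```text
clock: 8.07
position: [0.6202, -0.1196, 0.3285]
ee_rot: [0.175, -3.136, -0.001]
force: [-0.7, 0.5, 0.2]
width: 0.238
gripper_force: 15.0
```

```bash
python3 - <<'E'
from h import *
s=arm.observe(); print(s["position"],R.from_rotvec(s["ee_rot"]).as_matrix().round(3),s["clock"],s["width"])
im=arm.get_image("wrist"); np.savez("pics/w4.npz",**im); cv2.imwrite("pics/w4.png",im["color"][:,:,::-1])
np.savez("pics/pose4.npz",p=s["position"],r=s["ee_rot"])
E
```

```text
[ 0.62024813 -0.11957349  0.32846008] [[-0.994 -0.111 -0.001]
 [-0.111  0.994  0.001]
 [ 0.001  0.001 -1.   ]] 8.075 0.23781623496044627
```

View pics/w4.png

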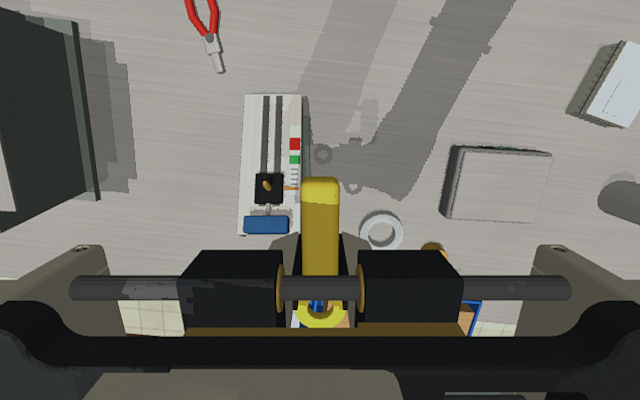

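The held toggle covers (322,180–320). The tester's bed runs from (245,95) to (298,235), with the carriage at (268,188), the post at (267,186) and the pointer at rest at (291,188).

```bash
python3 - <<'E'
from h import *
im=dict(np.load("pics/w4.npz")); P=cloud(im); hsv=cv2.cvtColor(im["color"],cv2.COLOR_RGB2HSV)
sub=np.zeros(P.shape[:2],bool); sub[95:236,238:302]=True
Q=P[sub&(P[...,2]>.045)]; rng=np.random.default_rng(0); best=0
for _ in range(800):
    a=Q[rng.choice(len(Q),3,False)]; n=np.cross(a[1]-a[0],a[2]-a[0]); n/=np.linalg.norm(n)+1e-9; n*=np.sign(n[2])
    k=abs((Q-a[0])@n)<.0015
    if .8<n[2]<.93 and k.sum()>best: best=k.sum(); K=k
B=Q[K]; b=B.mean(0); n=np.linalg.svd(B-b,full_matrices=False)[2][2]; n*=np.sign(n[2])
print("n",n,np.degrees(np.arccos(n[2])),"yaw by normal",np.degrees(np.arctan2(-n[1],-n[0])),best,len(Q))
up=np.array([0,0,1])-n[2]*n; up/=np.linalg.norm(up); ac=np.cross(n,up)
st=np.c_[(B-b)@up,(B-b)@ac]; r=cv2.minAreaRect(st.astype(np.float32)*1000); print("bed rect",r)
# pad: black pixels about 10mm above bed
h=(P-b)@n; m=(hsv[...,2]<60)&sub&(abs(h-.010)<.003); q=P[m]
S=np.c_[(q-b)@up,(q-b)@ac]; r2=cv2.minAreaRect(S.astype(np.float32)*1000); print("pad",r2,np.median(h[m]))
# post: brass points
mb=sub&(cv2.inRange(hsv,(10,110,40),(32,255,255))>0)&(h>.011)&(h<.06)
mb[:,282:]=False
q=P[mb]; S=np.c_[(q-b)@up,(q-b)@ac,(q-b)@n]
for lo in np.arange(.010,.042,.004):
    k=S[(S[:,2]>=lo)&(S[:,2]<lo+.004)]
    if len(k): print("h %.3f n %d"%(lo,len(k)),np.median(k,0).round(4),k.min(0).round(4),k.max(0).round(4))
mz=(hsv[...,0]>95)&(hsv[...,0]<125)&(hsv[...,1]>110)&sub; q=P[mz]; S=np.c_[(q-b)@up,(q-b)@ac,(q-b)@n]; S=S[S[:,2]>.021]; print("blue",S.min(0),S.max(0))
pc=np.array(r2[0])/1000; root=b+up*pc[0]+ac*pc[1]+n*.010; print("b",b,"up",up,"ac",ac,"root",root,"tip",root+.029*n)
C=-R.from_rotvec(im["rvec"]).as_matrix().T@im["tvec"]; print("cam",C)
# toggle in tool
z=np.load("pics/pose4.npz"); L=(P-z["p"])@R.from_rotvec(z["r"]).as_matrix()
mt=(cv2.inRange(hsv,(22,110,60),(34,255,255))>0)&(abs(L[...,2])<.08)&(np.hypot(L[...,0],L[...,1])<.12); q=L[mt]
e=q[(q[:,0]<-.03)]; print("eye",e.min(0),e.max(0),np.median(e,0)); t=q[q[:,0]>0];print("tail",t[:,0].max(),np.median(t,0),t.min(0),t.max(0))
np.savez("pics/tester.npz",root=root,n=n,up=up,ac=ac)
E
```

```text
n [-0.49474426 -0.06161224  0.8668518 ] 29.905165471388987 yaw by normal 7.098698814788453 5663 8626
bed rect ((10.689979553222656, 0.3206634521484375), (89.8080062866211, 216.09848022460938), 89.58625030517578)
pad ((75.96357727050781, 3.7659645080566406), (88.3160400390625, 42.011653900146484), 7.766959190368652) 0.009786401299864425
h 0.010 n 4 [0.0583 0.0016 0.0132] [ 0.0568 -0.0018  0.0122] [0.0586 0.0035 0.014 ]
h 0.014 n 5 [0.056  0.0039 0.0154] [ 0.0533 -0.0002  0.0148] [0.0588 0.0042 0.0167]
h 0.018 n 6 [0.0583 0.0013 0.02  ] [ 0.0574 -0.0023  0.0181] [0.0591 0.0036 0.0217]
h 0.022 n 9 [0.0571 0.003  0.0244] [ 0.0523 -0.0029  0.0222] [0.0588 0.0042 0.0258]
h 0.026 n 3 [0.058  0.0023 0.0282] [ 0.0562 -0.0014  0.0267] [0.0583 0.0034 0.0296]
h 0.030 n 15 [0.0561 0.0012 0.0321] [ 0.0502 -0.0037  0.0304] [0.0587 0.0043 0.0337]
h 0.034 n 14 [0.0562 0.0019 0.0362] [ 0.0536 -0.0031  0.034 ] [0.0574 0.0035 0.0379]
h 0.038 n 6 [0.0547 0.0004 0.0393] [ 0.0541 -0.001   0.0384] [0.0555 0.0017 0.0396]
blue [ 0.09773972 -0.02799318  0.02104196] [0.15446773 0.07470724 0.39337782]
b [ 0.60842822 -0.19566226  0.09525607] up [0.86020716 0.10712463 0.49856589] ac [-0.12357894  0.99233474  0.        ] root [ 0.66835979 -0.18440371  0.14179744] tip [ 0.65401221 -0.18619047  0.16693614]
cam [ 0.53744881 -0.12921726  0.51326869]
eye [-0.05919173 -0.01712409 -0.03023842] [-0.03627755  0.01671475 -0.02219627] [-0.05036957 -0.00027828 -0.02860089]
tail 0.04630602635989443 [ 0.0254616  -0.00024768 -0.03847839] [ 2.49808860e-05 -1.15234391e-02 -4.07599023e-02] [ 0.04630603  0.0104142  -0.02681379]
```

jog_arm(moves=[[0.03,-0.03,0,-0.01],[0.0785,-0.075,0.03,-0.01],[0.0785,-0.075,0.08,-0.01],[0.0785,-0.075,0.13,-0.01],[0.0785,-0.075,0.18,-0.01],[0.0785,-0.075,0.215,-0.01],[0.0785,-0.075,0.2285,-0.01],[0.0785,-0.075,0.2285,-0.01],[0.0785,-0.075,0.2285,-0.01]])

```text
clock: 9.25
position: [0.5522, -0.204, 0.102]
ee_rot: [-0.19, 3.133, -0.001]
force: [0.1, -0.7, -0.8]
width: 0.237
gripper_force: 15.0
```

jog_arm(moves=[[0,0,0.01,0],[0,0,0.018,0],[0,0,0.024,0],[0,0,0.028,0],[0,0,0.032,0],[0,0,0.035,0],[0,0,0.035,0]])

```text
clock: 10.12
position: [0.5507, -0.2037, 0.0651]
ee_rot: [0.19, -3.135, -0.0]
force: [-2.2, 0.0, 0.8]
width: 0.236
gripper_force: 15.0
```

jog_arm(moves=[[0,0,0.004,0],[0,0,0.008,0],[0,0,0.012,0],[0,0,0.015,0],[0,0,0.017,0],[0,0,0.017,0]])

```text
clock: 10.88
position: [0.5511, -0.2037, 0.0482]
ee_rot: [0.19, -3.136, -0.0]
force: [-0.3, -0.1, 1.3]
width: 0.237
gripper_force: 15.0
```

jog_arm(moves=[[0,0,-0.03,0],[0,0,-0.08,0],[0,0,-0.12,0],[0,0,-0.14,0],[0,0,-0.14,0]])

```text
clock: 11.5
position: [0.5518, -0.204, 0.1896]
ee_rot: [-0.19, 3.133, -0.001]
force: [-0.6, -0.0, -1.3]
width: 0.238
gripper_force: 15.0
```

```bash
cat > tog.py <<'E'
from h import *
s=arm.observe(); im=arm.get_image("wrist"); P=cloud(im); Rt=R.from_rotvec(s["ee_rot"]).as_matrix()
L=(P-s["position"])@Rt; hsv=cv2.cvtColor(im["color"],cv2.COLOR_RGB2HSV)
m=(cv2.inRange(hsv,(22,110,60),(34,255,255))>0)&(abs(L[...,2]+.03)<.06)&(np.hypot(L[...,0],L[...,1])<.09); q=L[m]
print("tcp",s["position"],"yaw",np.degrees(np.arctan2(Rt[1,0],Rt[0,0])),"n",len(q),q.min(0).round(4),q.max(0).round(4),s["clock"])
for a in range(-70,60,10):
    k=q[(q[:,0]*1000>a)&(q[:,0]*1000<=a+10)]
    if len(k)>5: print(a,len(k),np.median(k,0).round(4))
cv2.imwrite("pics/last.png",im["color"][:,:,::-1]); np.savez("pics/last.npz",**im)
k=q[(q[:,0]>-.01)&(q[:,0]<.035)&(abs(q[:,1])<.008)]
if len(k)>20: f=np.polyfit(k[:,0],k[:,2],1); print("top face: z=%.4f at x=0, tilt %.1f deg"%(f[1],np.degrees(np.arctan(f[0]))))
E
python3 tog.py
```

```text
tcp [ 0.55180186 -0.20396368  0.18958931] yaw -173.05414844837517 n 4446 [-0.043  -0.0179 -0.0785] [ 0.0437  0.0167 -0.0158] 11.5
-50 91 [-0.0408 -0.0088 -0.0471]
-40 689 [-0.0341 -0.0003 -0.0446]
-30 201 [-0.0285 -0.0009 -0.0422]
-10 586 [-0.0043 -0.0002 -0.0417]
0 700 [ 0.005  -0.0002 -0.0376]
10 669 [ 0.0149 -0.0002 -0.0332]
20 638 [ 0.0249 -0.0002 -0.0286]
30 636 [ 0.0351 -0.0002 -0.0242]
40 234 [ 0.0418 -0.0002 -0.0207]
top face: z=-0.0401 at x=0, tilt 24.2 deg
```

Toggle now sits tilted 24° in the jaws. I'll bring the eye just above the post tip and check.

jog_arm(moves=[[-0.017,0.001,0.01,0],[-0.0336,0.0015,0.03,0],[-0.0336,0.0015,0.045,0],[-0.0336,0.0015,0.053,0],[-0.0336,0.0015,0.053,0],[-0.0336,0.0015,0.053,0],[-0.0336,0.0015,0.053,0]])

```text
clock: 12.42
position: [0.5845, -0.1984, 0.1361]
ee_rot: [-0.19, 3.135, -0.0]
force: [1.2, 0.7, 0.1]
width: 0.239
gripper_force: 15.0
```

```bash
python3 tog.py; python3 - <<'E'
from h import *
im=arm.get_image("scene"); np.savez("pics/s5.npz",**im)
s=arm.observe(); Rt=R.from_rotvec(s["ee_rot"]).as_matrix()
a=cv2.resize(im["color"][130:210,215:305],None,fx=6,fy=6,interpolation=cv2.INTER_CUBIC)
root=np.array([.6512,-.1899,.1316]); n=np.array([-.495,-.0616,.867]); E=s["position"]+Rt@np.array([-.045,-.0003,-.0403])
print("E",E,"expected axis dev",(E-root)-((E-root)@n)*n,(E-root)@n)
uv=proj(im,np.array([root,root+.029*n,E])); print(uv)
for p,c in zip(uv,[(255,0,0),(0,255,0),(255,0,255)]): cv2.circle(a,tuple(int(v) for v in ((p-[215,130])*6+3)),3,c,-1)
l=np.load("pics/last.npz"); uvw=proj(l,np.array([root,root+.029*n,E])); print(uvw)
b=cv2.resize(l["color"][150:340,220:420],None,fx=2.6,fy=2.6)
out=np.zeros((500,800,3),np.uint8); aa=cv2.resize(a,(400,356)); bb=cv2.resize(b,(400,380)); out[:356,:400]=aa; out[:380,400:]=bb
cv2.imwrite("pics/c5.png",out[:,:,::-1])
E
```

```text
tcp [ 0.58448781 -0.1983948   0.13608283] yaw -173.0735294950878 n 4500 [-0.0798 -0.0178 -0.0824] [0.0436 0.0168 0.0059] 12.425
-60 9 [-0.0539 -0.0002 -0.0194]
-50 95 [-0.0407 -0.0088 -0.0472]
-40 693 [-0.0342 -0.0002 -0.0445]
-30 208 [-0.0287 -0.0002 -0.0422]
-10 590 [-0.0042 -0.0002 -0.0417]
0 701 [ 0.005  -0.0002 -0.0376]
10 667 [ 0.0149 -0.0002 -0.0331]
20 643 [ 0.0249 -0.0002 -0.0286]
30 634 [ 0.0349 -0.0002 -0.0243]
40 237 [ 0.0418 -0.0002 -0.0208]
top face: z=-0.0401 at x=0, tilt 24.2 deg
E [ 0.62908752 -0.19313757  0.17623615] expected axis dev [ 0.00256062 -0.00016714  0.00142084] 0.04984465784172212
[[247.31272449 160.9176622 ]
 [249.25425278 151.93856128]
 [249.89968838 145.51101839]]
[[320.7753527  304.33587335]
 [320.81502792 310.96595755]
 [320.10394477 321.92289675]]
```

View pics/c5.png

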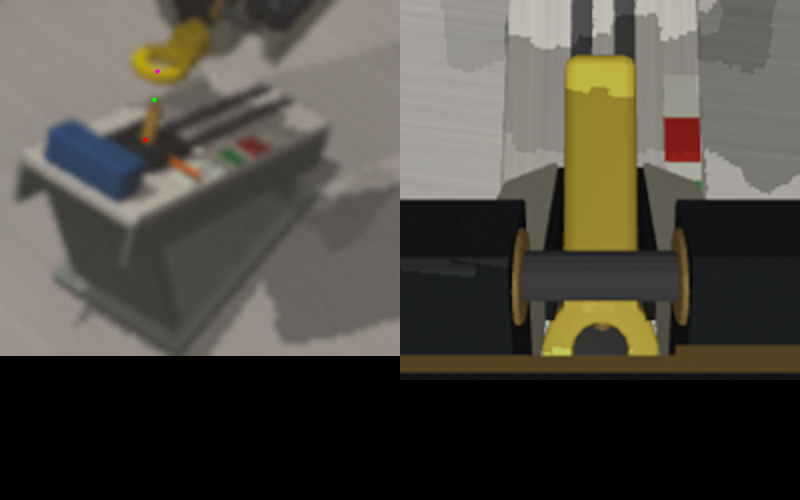

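The left crop (scene) shows the eye ring at (158,66), above the post tip at (155,101), and my projected points match both. The right crop (wrist) shows the hole centred at x=600 with the post tip visible through it at (600,327), so sideways alignment is good. I'll check the fore-aft position from the hole's near rim.

```bash
python3 - <<'E'
from h import *
im=np.load("pics/last.npz"); s=arm.observe(); Rt=R.from_rotvec(s["ee_rot"]).as_matrix(); L=(cloud(im)-s["position"])@Rt
for v in range(296,332,2): print(v,L[v,320].round(4),im["color"][v,320])
O=np.array([-.004,-.0003,-.0219]); rim=O+np.array([-.030,0,-.0223]); print(rim,proj(im,s["position"]+Rt@rim))
E
```

```text
296 [ 0.0268 -0.0003 -0.1098] [59 60 58]
298 [ 0.0267 -0.0003 -0.1106] [54 57 58]
300 [-0.0272 -0.0004 -0.042 ] [128 114  52]
302 [-0.0284 -0.0004 -0.0424] [190 172  67]
304 [-0.0295 -0.0004 -0.0428] [179 161  62]
306 [-0.0302 -0.0004 -0.0437] [179 160  62]
308 [-0.0321 -0.0004 -0.0431] [179 160  63]
310 [-0.0328 -0.0004 -0.0441] [178 158  54]
312 [-0.0536 -0.0004 -0.021 ] [128 100  52]
314 [-0.0592 -0.0004 -0.0163] [124 100  53]
316 [-0.0755 -0.0004  0.0006] [43 48 49]
318 [-0.0759 -0.0004 -0.0012] [50 52 50]
320 [-0.0772 -0.0004 -0.002 ] [49 51 48]
322 [-0.0791 -0.0004 -0.002 ] [51 51 50]
324 [-0.0801 -0.0004 -0.0031] [52 52 52]
326 [-0.0815 -0.0004 -0.0036] [48 52 53]
328 [ 0.0225 -0.0003 -0.1187] [81 66 33]
330 [ 0.023  -0.0003 -0.12  ] [82 67 32]
[-0.034  -0.0003 -0.0442] [[320.09870479 311.75915542]]
```

jog_arm(moves=[[-0.004,0.0002,0.009,0],[-0.0085,0.0003,0.019,0],[-0.011,0.0004,0.023,0],[-0.0134,0.0004,0.027,0],[-0.0134,0.0004,0.027,0],[-0.0134,0.0004,0.027,0]])

```text
clock: 13.28
position: [0.5975, -0.1963, 0.1085]
ee_rot: [-0.19, 3.136, -0.0]
force: [-1.4, 0.2, -0.6]
width: 0.24
gripper_force: 15.0
```

jog_arm(moves=[[-0.003,0,0.005,0],[-0.006,0,0.01,0],[-0.0075,0,0.013,0],[-0.0084,0,0.0155,0],[-0.0084,0,0.0155,0],[-0.0084,0,0.0155,0]])

```text
clock: 14.02
position: [0.6058, -0.1952, 0.0929]
ee_rot: [-0.19, 3.136, -0.0]
force: [-0.1, -0.2, -1.3]
width: 0.241
gripper_force: 15.0
```

```bash
python3 tog.py; python3 - <<'E'
from h import *
s=arm.observe(); print(s["force"],s["ft_torque"]); im=arm.get_image("scene")
l=np.load("pics/last.npz")
a=cv2.resize(im["color"][130:210,215:305],(480,427),interpolation=cv2.INTER_CUBIC); b=cv2.resize(l["color"][150:340,240:400],(320,380))
out=np.zeros((430,800,3),np.uint8); out[:427,:480]=a; out[:380,480:]=b; cv2.imwrite("pics/c6.png",out[:,:,::-1])
E
```

```text
tcp [ 0.60580054 -0.1952101   0.09289233] yaw -173.06793059880152 n 4589 [-0.0467 -0.0178 -0.0829] [0.0438 0.017  0.0172] 14.025
-50 124 [-0.041  -0.0025 -0.0468]
-40 711 [-0.0341 -0.0002 -0.0446]
-30 203 [-0.0286 -0.0008 -0.0422]
-10 586 [-0.0043 -0.0002 -0.0418]
0 728 [ 0.0049  0.0003 -0.0376]
10 675 [ 0.0149 -0.0002 -0.0331]
20 677 [ 0.0249 -0.0008 -0.0287]
30 652 [ 0.035  -0.0005 -0.0241]
40 232 [ 0.0418 -0.0002 -0.0208]
top face: z=-0.0402 at x=0, tilt 24.2 deg
[-0.26448639  0.6356806  -1.25425428] [-0.00209963 -0.07190245  0.0257487 ]
```

View pics/c6.png

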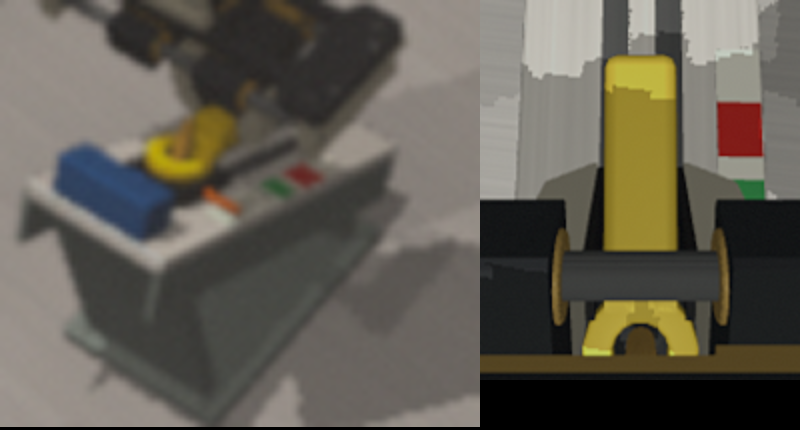

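Left crop: the eye ring at (185,155) is round the post, with the pointer still at rest. Right crop: the post stands centred in the hole at (641,340). I'll press down lightly to seat it and then grip harder.

jog_arm(moves=[[-0.0005,0,0.001,0],[-0.001,0,0.002,0],[-0.0015,0,0.003,0],[-0.0015,0,0.003,0],[-0.0015,0,0.003,0]])

```text
clock: 14.75
position: [0.6071, -0.195, 0.0897]
ee_rot: [0.19, -3.135, -0.0]
force: [-2.5, -1.4, 0.0]
width: 0.237
gripper_force: 15.0
```

jog_arm(moves=[[0,0,0,0],[0,0,0,0],[0,0,0,0],[0,0,0,0]], newtons=45)

```text
clock: 15.25
position: [0.6073, -0.195, 0.0898]
ee_rot: [0.19, -3.136, -0.0]
force: [-2.3, -0.7, 0.9]
width: 0.236
gripper_force: 45.0
```

```bash
python3 tog.py|grep -E "tcp|top"; python3 -c "
from h import *
s=arm.observe();print(s['force'],s['ft_torque'])"
```

```text
tcp [ 0.60725556 -0.19496114  0.08981908] yaw -173.0625554219609 n 4563 [-0.0457 -0.0175 -0.0801] [0.0431 0.0168 0.0133] 15.25
top face: z=-0.0404 at x=0, tilt 26.7 deg
[-2.46762604 -0.69335386  1.52567023] [-0.04932779  0.46101194 -0.05919001]
```

jog_arm(moves=[[0.0026,0,0.0015,0],[0.0052,0,0.003,0],[0.0078,0,0.0045,0],[0.0104,0,0.006,0],[0.013,0,0.0075,0],[0.0156,0,0.009,0],[0.0182,0,0.0105,0],[0.0208,0,0.012,0],[0.0208,0,0.012,0],[0.0208,0,0.012,0]])

```text
clock: 16.55
position: [0.5869, -0.1974, 0.0779]
ee_rot: [-0.19, 3.135, 0.0]
force: [5.3, 0.4, 2.6]
width: 0.234
gripper_force: 45.0
```

```bash
cat > car.py <<'E'
from h import *
s=arm.observe(); t=np.array([.6073,-.195,.0898]); up=np.array([.860,.107,.499]); n=np.array([-.495,-.0616,.867])
d=s["position"]-t; print("travel",-d@up,"normal",d@n,"force along up",s["force"]@up,"n",s["force"]@n)
im=arm.get_image("scene"); hsv=cv2.cvtColor(im["color"],cv2.COLOR_RGB2HSV); P=cloud(im)
root=np.array([.6512,-.1899,.1316])
for nm,lo,hi in(("orange",(5,150,120),(17,255,255)),("green",(50,100,40),(85,255,255)),("red",(0,150,80),(3,255,255))):
    m=cv2.inRange(hsv,lo,hi); m[:130]=0; m[210:]=0; m[:,:215]=0; m[:,305:]=0
    q=P[(m>0)]; u=(q-root)@up
    hh=(q-root)@n; y=(q-root)@np.array([-.1236,.9923,0]); k=(abs(hh+.01)<.008)&(y>.02); print(nm,k.sum(),np.median(u[k]).round(4) if k.any() else None, np.percentile(u[k],[5,95]).round(4) if k.any() else None)
E
python3 car.py; python3 tog.py|grep -E "top"
```

```text
travel 0.023722041754152462 normal -7.445162563736052e-05 force along up 5.925378718280549 n -0.3735967071933423
orange 5 -0.019 [-0.0217 -0.0186]
green 2 -0.0439 [-0.0463 -0.0416]
red 4 -0.068 [-0.0704 -0.0616]
top face: z=-0.0404 at x=0, tilt 26.7 deg
```

jog_arm(moves=[[0.0026,0,0.0015,0],[0.0052,0,0.003,0],[0.0078,0,0.0045,0],[0.0104,0,0.006,0],[0.013,0,0.0075,0],[0.0156,0,0.009,0],[0.0182,0,0.0105,0],[0.0208,0,0.012,0],[0.0221,0,0.0127,0],[0.0221,0,0.0127,0],[0.0221,0,0.0127,0]])

```text
clock: 18.02
position: [0.5666, -0.1998, 0.0658]
ee_rot: [-0.191, 3.132, -0.001]
force: [7.9, 2.0, 4.4]
width: 0.232
gripper_force: 45.0
```

```bash
python3 car.py; python3 tog.py|grep -E "top"; python3 - <<'E'
from h import *
l=np.load("pics/last.npz"); im=arm.get_image("scene")
a=cv2.resize(im["color"][130:210,215:305],(480,427),interpolation=cv2.INTER_CUBIC); b=cv2.resize(l["color"][150:340,240:400],(320,380))
out=np.zeros((430,800,3),np.uint8); out[:427,:480]=a; out[:380,480:]=b; cv2.imwrite("pics/c7.png",out[:,:,::-1])
E
```

```text
travel 0.04747837582760195 normal -0.00035244798933409054 force along up 9.24343563287122 n -0.21160419052168053
orange 6 -0.0415 [-0.043  -0.0397]
green 0 None None
red 6 -0.0681 [-0.0704 -0.0623]
top face: z=-0.0404 at x=0, tilt 26.7 deg
```

View pics/c7.png

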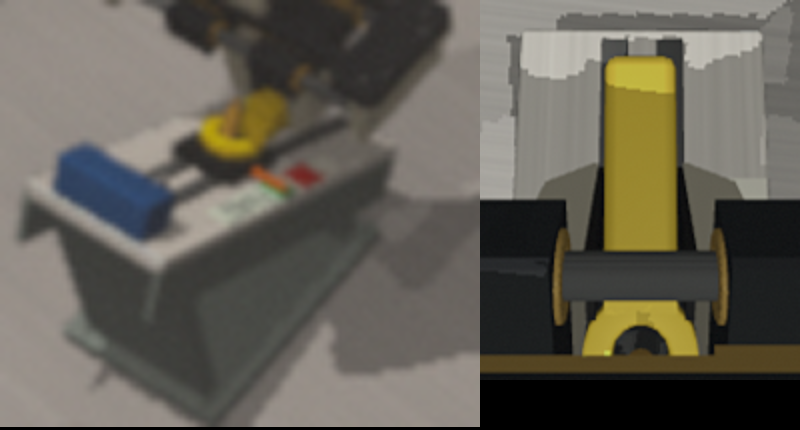

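The orange pointer at (272,180) lies over the green band, at about 42–43 mm. I'll add 1.5 mm and hold.

jog_arm(moves=[[0.0013,0,0.0008,0],[0.0013,0,0.0008,0],[0.0013,0,0.0008,0],[0.0013,0,0.0008,0],[0.0013,0,0.0008,0],[0.0013,0,0.0008,0],[0.0013,0,0.0008,0],[0.0013,0,0.0008,0],[0.0013,0,0.0008,0],[0.0013,0,0.0008,0],[0.0013,0,0.0008,0],[0.0013,0,0.0008,0],[0.0013,0,0.0008,0],[0.0013,0,0.0008,0]])

```text
clock: 19.92
position: [0.5654, -0.2, 0.0651]
ee_rot: [-0.191, 3.132, -0.001]
force: [8.9, 1.4, 4.8]
width: 0.235
gripper_force: 45.0
```

```bash
python3 car.py; python3 tog.py|grep -E "tcp|top"
```

```text
travel 0.048894496662358095 normal -0.000409550835141847 force along up 10.166644221196425 n -0.33768201394367986
orange 6 -0.0431 [-0.0448 -0.0418]
green 0 None None
red 6 -0.0667 [-0.0705 -0.0636]
tcp [ 0.56539293 -0.19998196  0.06504695] yaw -173.00998664813883 n 4553 [-0.0451 -0.0176 -0.0795] [ 0.0431  0.0167 -0.0033] 19.975
top face: z=-0.0404 at x=0, tilt 26.7 deg
```

jog_arm(moves=[[-0.0013,0,-0.0008,0],[-0.0035,0,-0.002,0],[-0.006,0,-0.0035,0],[-0.0087,0,-0.005,0],[-0.0113,0,-0.0065,0],[-0.0139,0,-0.008,0],[-0.0165,0,-0.0095,0],[-0.0191,0,-0.011,0],[-0.0217,0,-0.0125,0],[-0.0243,0,-0.014,0],[-0.0269,0,-0.0155,0],[-0.0295,0,-0.017,0],[-0.0321,0,-0.0185,0],[-0.0347,0,-0.02,0],[-0.0373,0,-0.0215,0],[-0.0395,0,-0.0228,0],[-0.0412,0,-0.0238,0],[-0.0425,0,-0.0245,0],[-0.0425,0,-0.0245,0],[-0.0425,0,-0.0245,0]])

```text
clock: 22.52
position: [0.6051, -0.1953, 0.0886]
ee_rot: [0.19, -3.135, -0.0]
force: [-2.3, -0.4, 0.9]
width: 0.235
gripper_force: 45.0
```

```bash
python3 car.py; python3 tog.py|grep -E "tcp|top"
```

```text
travel 0.0025618962260258882 normal 7.503270579452388e-05 force along up -1.5246481042734181 n 1.9362053652729698
orange 4 0.0008 [-0.0001  0.0021]
green 0 None None
red 5 -0.0657 [-0.0693 -0.0609]
tcp [ 0.60520844 -0.19523354  0.08866075] yaw -173.0720171194677 n 4558 [-0.0459 -0.0176 -0.0804] [0.0432 0.0167 0.0137] 22.575
top face: z=-0.0403 at x=0, tilt 26.6 deg
```

Carriage is back at its stop. Releasing gently, then lifting away.

jog_arm(moves=[[0,0,0,0],[0,0,0,0],[0,0,0,0]], newtons=5)

```text
clock: 23.0
position: [0.6058, -0.1951, 0.0889]
ee_rot: [-0.19, 3.136, 0.0]
force: [-0.6, -0.2, -0.5]
width: 0.237
gripper_force: 5.0
```

jog_arm(moves=[[0,0,0,0],[0,0,0,0],[0,0,0,0],[0,0,0,0],[0,0,0,0]], hand=0.045)

```text
clock: 23.62
position: [0.6056, -0.1951, 0.0888]
ee_rot: [-0.19, 3.136, 0.0]
force: [-0.2, 0.4, -0.2]
width: 0.492
gripper_force: 0.0
```

jog_arm(moves=[[0,0,-0.01,0],[0,0,-0.025,0],[0,0,-0.06,0],[0,0,-0.11,0],[0.03,0.03,-0.16,0],[0.06,0.06,-0.2,0],[0.06,0.06,-0.2,0],[0.06,0.06,-0.2,0],[0.06,0.06,-0.2,0]])

```text
clock: 24.75
position: [0.5387, -0.1433, 0.2879]
ee_rot: [0.189, -3.134, 0.0]
force: [-0.8, -0.8, -0.4]
width: 0.492
gripper_force: 0.0
```

```bash
python3 car.py; python3 - <<'E'
from h import *
im=arm.get_image("scene"); w=arm.get_image("wrist"); t=arm.get_image("top"); P=cloud(w); hsv=cv2.cvtColor(w["color"],cv2.COLOR_RGB2HSV)
root=np.array([.6512,-.1899,.1316]); up=np.array([.860,.107,.499]); n=np.array([-.495,-.0616,.867]); ac=np.array([-.1236,.9923,0])
m=(cv2.inRange(hsv,(22,110,60),(34,255,255))>0)&(np.linalg.norm(P-root,axis=-1)<.13); q=P[m]-root; S=np.c_[q@up,q@ac,q@n]
print(len(S),S.min(0),S.max(0))
for a in range(-100,30,10):
    k=S[(S[:,0]*1000>a)&(S[:,0]*1000<=a+10)]
    if len(k)>5: print(a,len(k),np.median(k,0).round(4))
a=cv2.resize(im["color"][130:210,215:305],(480,427),interpolation=cv2.INTER_CUBIC); b=cv2.resize(w["color"],(320,200)); c=cv2.resize(t["color"],(320,200))
out=np.zeros((430,800,3),np.uint8); out[:427,:480]=a; out[:200,480:]=b; out[210:410,480:]=c; cv2.imwrite("pics/c8.png",out[:,:,::-1])
E
```

```text
travel -0.04538394514124376 normal 0.20253027277438146 force along up -0.9140024193017429 n 0.10733966182179397
orange 4 0.0007 [-0.0007  0.0014]
green 4 -0.0436 [-0.046  -0.0414]
red 7 -0.0683 [-0.0732 -0.064 ]
845 [-0.09380314 -0.0103528  -0.01065638] [0.00869886 0.01712734 0.0184079 ]
-100 39 [-0.0916  0.0008  0.0075]
-90 108 [-0.0852  0.0017  0.0087]
-80 108 [-0.0752  0.0009  0.0103]
-70 112 [-0.0651  0.0014  0.0115]
-60 120 [-0.0551  0.0013  0.013 ]
-50 121 [-0.0453  0.0016  0.0144]
-40 121 [-0.0347  0.0008  0.0159]
-30 25 [-0.0279  0.01    0.0078]
-20 24 [-0.0137  0.0126  0.0086]
-10 46 [-0.0051  0.0144  0.0099]
0 21 [0.0034 0.0143 0.0094]
```

View pics/c8.png

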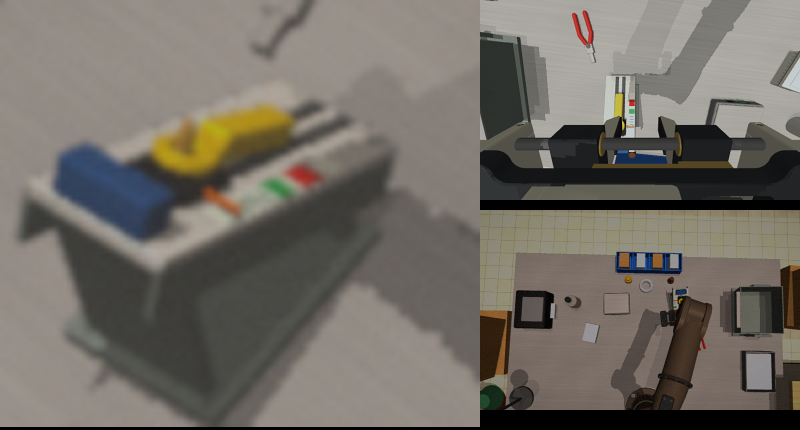

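The toggle hangs on the post with its eye at (185,150) in the scene crop and its bar down the slope at (250,130), tilted about 8°. The pointer is at rest and the other things are where they were. Handing in.

```bash
python3 -c "
from cell import arm
print(arm.sign_off())"
```

```text
the job is handed in; nothing more can be done
None
```

The job is handed in, with no verdict returned: by my measurements the toggle held about 10 N with the pointer in the green band for over a second, was eased back to the stop, and now hangs let go on the post; the first grasp closed on air above the toggle because the fingertips sit about 39 mm higher than specified, which I corrected for.

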